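# Knock a jammed shaft out of a feed magazine

### The arm

A 6-joint arm with a two-finger parallel gripper is mounted at the origin on a cart in front of the work surface, level with it; the furniture and walls round the work are solid. World frame = base frame: x ahead of the robot, y to its left, z up, the work surface at z = 0. Lengths are in m, angles in rad, forces in N, time in s.
With the tool pointing down it reaches from about 0.35 to 0.875 m from the base axis. Payload 4.2 kg.
Tool frame: the origin (TCP) lies midway between the tips of the shut fingers; the grasp point (between the pads) lies 19 mm behind it; z points along the fingers, y is the direction in which the jaws open and shut (so a half turn about z gives the same grasp; the last joint's range is limited). The gripper opens to 87 mm and grips with 3 to 60 N. Pads are 19 mm wide; open, the fingers measure 117 mm over their backs; the gripper's body (75 mm by 190 mm) begins 51 mm behind the grasp point.
Start: joints at [-1.084, 0.385, 0.008, 0, -1.194, -0.259], TCP at [0.141, -0.609, 0.184] pointing down, gripper open.
Joint ranges: [-3.14, 3.14], [-1.21, 2.06], [-1.07, 1.41], [-3.16, 2.05], [-2.99, -0.16], [-3.1, 3.1]. Speed limits (rad/s): [2.79, 2.79, 3.14, 3.14, 3.14, 3.14].

### API

Orientations are given as a 3x3 rotation matrix whose columns are the frame's x, y, z axes.
In Python, from station import robot gives the robot as it stands.
- The arm moves only by the tool move_arm, never from a script. Its argument "motion" is a list of rows, each an object of numbers: "dx", "dy", "dz": the shift along the world's x, y, z in mm; "ax", "ay", "az": the turn, a rotation vector about the world's x, y, z in degrees; "claw": the closure, from -1 (fully open) to 1 (shut). A call has 1 to 8 rows; each row shifts and turns the commanded pose from where the row before left it; what a row does not reach is not made up. A row lasts 1/10 s, in which the tool goes at most 50 mm and 8.59 degrees, less where a joint would pass 70% of its speed; a pose out of reach is approached as far as the arm can. A call is refused whole if a number of a shift passes 50 or a number of a turn 8.59, either way. A call with a gripper value outside its range is refused whole. The fingers move at their own pace and stop on an object; "newtons" is the grip in N (left out, the last holds). Time passes only in rows, so rows that do not move let the fingers close. It gives the time, the measured TCP pose, the force and the opening at its end, in the units of the state.
- robot.sense(): the state, without advancing time (a new reading comes with each control period).
- robot.get_image(name): name is "side" or "top"; returns the picture (384x512x3 uint8, red, green, blue); there is no depth.
- robot.calibration(name): a dict with "K" (3x3 intrinsics, pixels), "rvec" (rotation vector, rad) and "tvec" (3), from world to camera coordinates, as OpenCV has them. Camera axes: x right, y down, z forward; pixel columns grow to the right and rows downward; lengths in m; the calibration is good to about 2 mm. A picture is of the moment at which its call begins. calibration takes no time and is no camera call.
- robot.finish_job(): hands the job in, once; it reports no verdict.
The state is a dict: "clock": time; "q": joint angles; "qd": joint speeds; "joint_efforts": joint torques, N m; "eef_pos": TCP position; "ee_rot": TCP orientation; "ft_force": force on the tool from outside, world axes, zero at the start; "wrist_torque": the same for the moment, N m; "width": finger opening in m.
Only numpy, scipy, OpenCV 4.12 (cv2) and the standard library are available. Lean on these libraries where they do the work, as an engineer would, in place of code of your own. Each camera call takes 0.05 s, during which the arm holds its last target.

### The job

A stepped shaft has jammed in the neck of the metal feed magazine that lies in its cradle. Pick the magazine up, tip its mouth down over the catch tray and tap its rim against the top edge of the upright knock bar until the shaft comes loose and drops into the tray. Then lay the empty magazine back down in the cradle, mouth pointing the same way as before, let go, and leave the other things on the bench where they stand.

Things in the scene. Friction and masses are not known exactly. Their poses are not given: they have to be found in the camera images.
- magazine_grip (a point): Middle (half-way up) of the body of the feed magazine, a bottle-shaped aluminium box (0.34 kg) lying flat in the cradle. +x runs to its closed tail, -x to its mouth, z up as it lies. Body 90 mm long (x -45 to +45; a 4 mm thick knob on the tail), 44 mm wide between flat sides (y, grip here), 40 mm high. Then a 34 mm square neck from x -45 to -97, and a steel rim, 48 mm square, x -97 to -105.
- magazine_mouth (a point): Centre of the magazine's open mouth on the rim's end face, 105 mm from magazine_grip along -x; same axes. The bore is 26 mm wide (y) and 22 mm high (z), so the end face has a flat lip 13 mm wide below and above the bore and 11 mm at each side.
- shaft_middle (a point): Middle of the stepped shaft: steel, 80 mm long (its z axis), 17 mm thick, ends 12 mm, 0.1 kg. Pinched by springs in the neck, nose 10 to 14 mm inside the mouth. Tipping, or pressing slowly on the bar, does not free it. Sharp taps along the magazine's length, mouth first, do: 1 to 4 at 0.12 to 0.25 m/s, more if weaker. After about 18 mm it slides out by itself if tipped 35 degrees or more below level.
- bar_edge (a point): Middle of the top edge of the knock bar: fixed upright steel plate, 120 mm long (y), 8 mm thick (x), rounded top edge 75 mm above the bench (the height of this point). The catch tray lies along its -x side. On its +x side is a foot, 8 mm high, reaching out 40 mm: the magazine comes from the +x side, mouth toward -x.
- tray_floor (a point): Middle of the inner floor of the catch tray: fixed white sheet-metal tray, 299 mm (x) by 144 mm (y), walls 33 mm high, lying along the knock bar.
- cradle_seat (a point): Middle of the seat of the fixed grey cradle, 30 mm above the bench, where the magazine's underside rests (magazine_grip is 20 mm above it when seated). x along the seat, mouth toward -x. Saddles 10 mm thick at x -34 and +34 mm; between them 58 mm are open for fingers, down to a base plate 8 mm above the bench. Cheeks, 3 mm clear of the magazine each side, flare outward; tops 51 mm above the bench.
- oil_bottle: Bystander: standing oil bottle with a pointed nozzle, 41 mm thick, 128 mm high; origin in its underside.
- bush_long: Bystander: standing long steel bush, 26 mm thick, 45 mm high; origin in its underside.
- ring_steel: Bystander: steel ring lying flat, 36 mm across, 12 mm high; origin in its underside.

How it is judged:
By the outcome, as a careful person would: the job done as asked, in the order asked, and still so for the second after the job is handed in, with the robot touching nothing.
It also fails if it takes over 51 s, if anything falls off the work surface, if the arm or the gripper's body presses on something with over 40 N, if the wrist force passes 120 N, or if a joint passes its speed limit or range.

## Working session

There is one attempt and no reset: what is moved stays moved. The work goes in short steps, Python scripts to look and compute and a tool call to move; the robot and the scene stay as the last step left them, time stands still between calls to the robot, and variables do not carry over. Pictures are saved under pics/ and viewed, and the job is handed in when it is done.

Besides the shell and the picture viewer there is one more tool, called after "Request:" as name(argument=value, ...), one argument or row to a line, values as JSON. move_arm: Moves the arm, as the interface text tells. Its arguments: {"type":"object","properties":{"motion":{"type":"array","items":{"type":"object","properties":{"dx":{"type":"number"},"dy":{"type":"number"},"dz":{"type":"number"},"ax":{"type":"number"},"ay":{"type":"number"},"az":{"type":"number"},"claw":{"type":"number"}}}},"newtons":{"type":"number"}},"required":["motion"]}

```bash
mkdir -p pics; ls; python3 - <<'E'
from station import robot
import cv2,numpy as np
for n in("side","top"):
    im=robot.get_image(n); cv2.imwrite(f"pics/{n}0.png",cv2.cvtColor(im,cv2.COLOR_RGB2BGR))
    c=robot.calibration(n);R=cv2.Rodrigues(np.array(c["rvec"],float))[0]
    print(n,c["K"],R,-R.T@np.array(c["tvec"]).ravel())
print(robot.sense())
E
```

```text
pics
side [[368.91721432   0.         255.60888274]
 [  0.         368.91721432 192.9631253 ]
 [  0.           0.           1.        ]] [[-0.94418145 -0.32875117 -0.02107268]
 [-0.19793746  0.61728832 -0.76143016]
 [ 0.26332898 -0.71475716 -0.64790435]] [0.25361084 0.60895193 0.67871741]
top [[357.71510848   0.         248.76773878]
 [  0.         357.71510848 193.27215796]
 [  0.           0.           1.        ]] [[-1.11283242e-01 -9.93788628e-01  4.50131513e-04]
 [-9.73438468e-01  1.08913240e-01 -2.01383849e-01]
 [ 2.00083954e-01 -2.28488229e-02 -9.79512298e-01]] [ 0.33615956 -0.04335406  1.02126662]
{'clock': 0.1, 'q': array([-1.08439082e+00,  3.85469601e-01,  6.77341273e-03, -4.35719090e-04,
       -1.19401689e+00, -2.58614790e-01]), 'qd': array([ 5.90067672e-04, -1.58058183e-03,  4.08467668e-03,  5.97167048e-04,
        2.80845419e-04,  1.19818616e-05]), 'joint_efforts': array([-3.48111735e-04, -3.91688919e+01,  1.87936395e+01,  4.23192635e+00,
        1.34857156e-02, -7.19247237e-05]), 'eef_pos': array([ 0.14102322, -0.60824995,  0.18267931]), 'ee_rot': array([[-9.74203936e-01, -2.25668789e-01, -5.37807117e-04],
       [-2.25669408e-01,  9.74202119e-01,  1.88380452e-03],
       [ 9.88169492e-05,  1.95657639e-03, -9.99998081e-01]]), 'ft_force': array([-0.65870863, -0.16913925, -0.71602462]), 'wrist_torque': array([-0.0210508 ,  0.03846677, -0.01495091]), 'width': 0.08687434761968871}
```

View pics/side0.png

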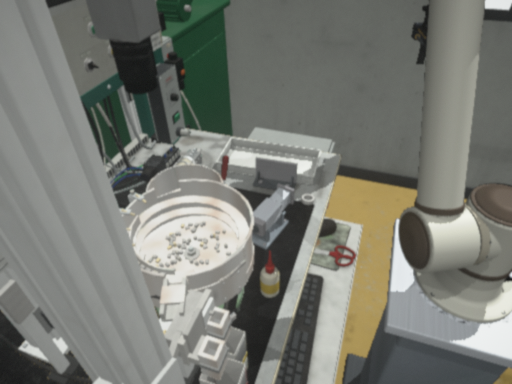

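View pics/top0.png

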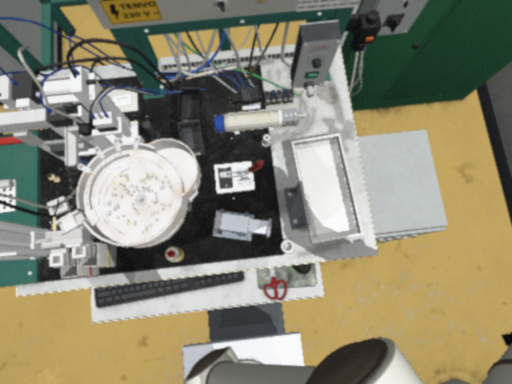

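```bash
python3 - <<'E'
import cv2
a=cv2.imread("pics/top0.png")[120:270,150:390]; cv2.imwrite("pics/top0z.png",cv2.resize(a,(800,500),interpolation=cv2.INTER_CUBIC))
a=cv2.imread("pics/side0.png")[120:310,190:350]; cv2.imwrite("pics/side0z.png",cv2.resize(a,(505,600),interpolation=cv2.INTER_CUBIC))
E
```

```text
(no output)
```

View pics/top0z.png

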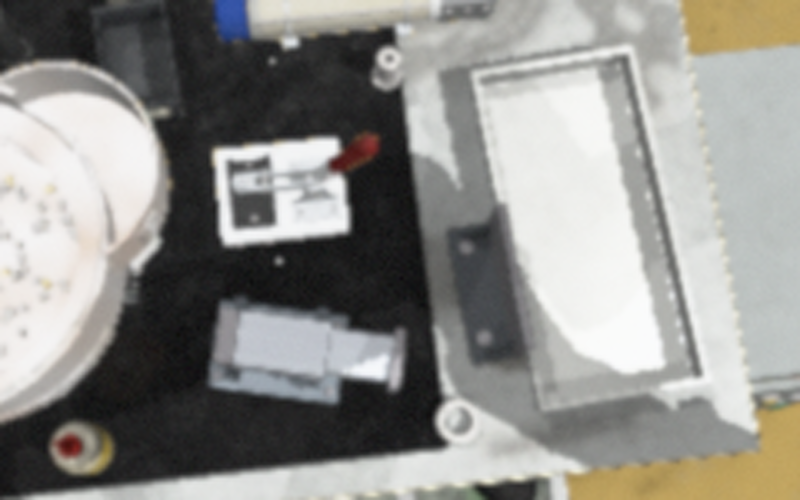

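View pics/side0z.png

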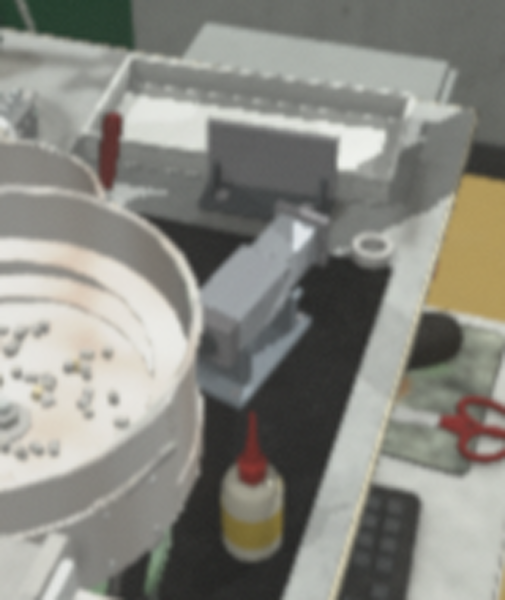

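```bash
python3 - <<'E'
import cv2
t=cv2.imread("pics/top0.png");s=cv2.imread("pics/side0.png")
def z(im,x,y,w,h,f,n):
    a=cv2.resize(im[y:y+h,x:x+w],None,fx=f,fy=f,interpolation=cv2.INTER_CUBIC)
    a=cv2.convertScaleAbs(a,alpha=1.3)
    for i in range(0,w,10): cv2.putText(a,str(x+i),(i*f,8),0,.3,(0,255,255),1);cv2.line(a,(i*f,0),(i*f,h*f),(0,90,90),1)
    for i in range(0,h,10): cv2.putText(a,str(y+i),(0,i*f+8),0,.3,(0,255,255),1);cv2.line(a,(0,i*f),(w*f,i*f),(0,90,90),1)
    cv2.imwrite("pics/"+n,a)
z(t,205,175,100,70,8,"tz1.png"); z(s,245,145,80,75,8,"sz1.png"); z(s,245,180,60,70,8,"sz2.png")
E
```

```text
(no output)
```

View pics/tz1.png

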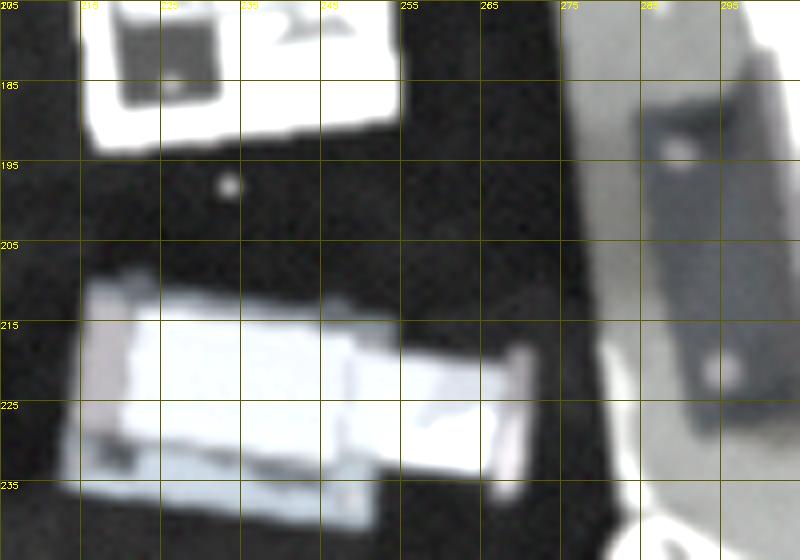

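View pics/sz1.png

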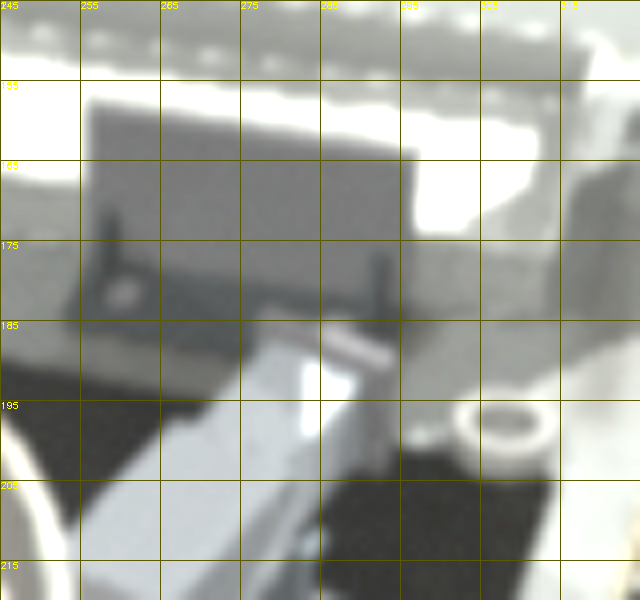

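View pics/sz2.png

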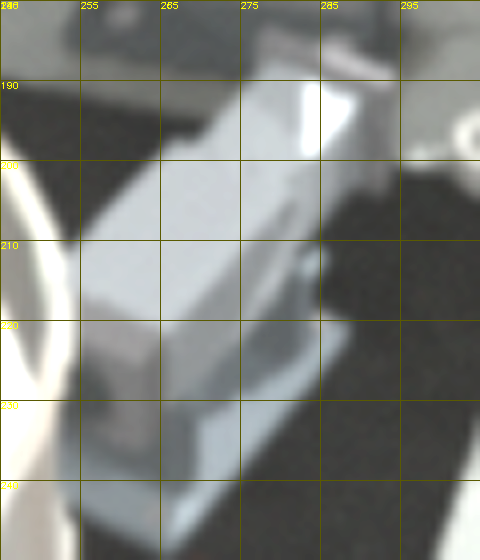

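```bash
cat > h.py <<'E'
import cv2,numpy as np
from station import robot
def cam(n):
    c=robot.calibration(n);R=cv2.Rodrigues(np.array(c["rvec"],float))[0];t=np.array(c["tvec"],float).ravel()
    return np.array(c["K"]),R,-R.T@t
def ray(n,u,v):
    K,R,C=cam(n);d=R.T@np.linalg.inv(K)@np.array([u,v,1.]);return C,d/np.linalg.norm(d)
def pl(n,u,v,z):
    C,d=ray(n,u,v);return C+d*(z-C[2])/d[2]
def proj(n,P):
    K,R,C=cam(n);q=K@(R@(np.array(P,float)-C));return q[:2]/q[2]
def save(n,f):
    cv2.imwrite("pics/"+f,cv2.cvtColor(robot.get_image(n),cv2.COLOR_RGB2BGR))
def z(im,x,y,w,h,f,n):
    a=cv2.resize(im[y:y+h,x:x+w],None,fx=f,fy=f,interpolation=cv2.INTER_CUBIC)
    for i in range(0,w,10): cv2.putText(a,str(x+i),(i*f,8),0,.3,(0,255,255),1);cv2.line(a,(i*f,0),(i*f,h*f),(0,90,90),1)
    for i in range(0,h,10): cv2.putText(a,str(y+i),(0,i*f+8),0,.3,(0,255,255),1);cv2.line(a,(0,i*f),(w*f,i*f),(0,90,90),1)
    cv2.imwrite("pics/"+n,a)
E
python3 - <<'E'
from h import *
np.set_printoptions(precision=4,suppress=True)
P=lambda n,l,z:[print(n,a,pl(n,*a,z)) for a in l]
print("tail top");P("top",[(216,212),(215,229)],.07)
print("body side edges");P("top",[(221,213),(248,217),(221,229.5),(247.5,233)],.07)
print("rim");P("top",[(271.5,218),(269.5,237)],.074)
print("side body top");P("side",[(254,209),(267,198),(255,216.5),(265,221)],.07)
print("rim side");P("side",[(277.5,184),(282,184),(294.5,190)],.074)
print("bar side top");P("side",[(256,157.5),(296.5,163.5)],.075)
print("foot");P("top",[(284.5,189.5),(292,229)],.008)
print("tray rim outer");P("top",[(292,142),(340,134.5),(360.5,233),(313,242)],.033)
print("bottle base..");P("top",[(172,255)],.12);P("top",[(287,246.5)],.012)
E
```

```text
tail top
top (216, 212) [0.4892 0.0276 0.07  ]
top (215, 229) [0.444  0.0345 0.07  ]
body side edges
top (221, 213) [0.485  0.0145 0.07  ]
top (248, 217) [ 0.4662 -0.0563  0.07  ]
top (221, 229.5) [0.4409 0.0188 0.07  ]
top (247.5, 233) [ 0.4239 -0.0502  0.07  ]
rim
top (271.5, 218) [ 0.456  -0.1182  0.074 ]
top (269.5, 237) [ 0.4066 -0.1067  0.074 ]
side body top
side (254, 209) [ 0.485  -0.0048  0.07  ]
side (267, 198) [ 0.4674 -0.0529  0.07  ]
side (255, 216.5) [0.4741 0.0191 0.07  ]
side (265, 221) [0.4469 0.0262 0.07  ]
rim side
side (277.5, 184) [ 0.457  -0.1095  0.074 ]
side (282, 184) [ 0.4459 -0.113   0.074 ]
side (294.5, 190) [ 0.4089 -0.0994  0.074 ]
bar side top
side (256, 157.5) [ 0.5492 -0.2045  0.075 ]
side (296.5, 163.5) [ 0.4323 -0.2109  0.075 ]
foot
top (284.5, 189.5) [ 0.5427 -0.1712  0.008 ]
top (292, 229) [ 0.4268 -0.1772  0.008 ]
tray rim outer
top (292, 142) [ 0.6752 -0.2082  0.033 ]
top (340, 134.5) [ 0.6825 -0.3506  0.033 ]
top (360.5, 233) [ 0.3926 -0.3602  0.033 ]
top (313, 242) [ 0.3828 -0.2264  0.033 ]
bottle base..
top (172, 255) [0.3859 0.1425 0.12  ]
top (287, 246.5) [ 0.3795 -0.1562  0.012 ]
```

```bash
python3 - <<'E'
from h import *
t=cv2.imread("pics/top0.png")
z(cv2.convertScaleAbs(t,alpha=1.1),275,170,75,75,8,"tz3.png")
for z_,y in((.075,-.2075),(.075,-.213),(.033,-.2195)):
  for x in(.43,.49,.55): print(x,y,z_,proj("top",(x,y+(x-.49)*.055,z_)),proj("side",(x,y+(x-.49)*.055,z_)))
E
```

```text
0.43 -0.2075 0.075 [307.36597854 223.78037916] [297.30189001 163.67796881]
0.49 -0.2075 0.075 [302.93432174 201.80414242] [276.22101083 160.55710291]
0.55 -0.2075 0.075 [298.61129708 180.36660387] [255.67963575 157.51610653]
0.43 -0.213 0.075 [309.41719333 223.55069114] [297.79159431 162.57097955]
0.49 -0.213 0.075 [304.96066664 201.5801763 ] [276.78400806 159.47619477]
0.55 -0.213 0.075 [300.61336761 180.14814986] [256.31204561 156.46031675]
0.43 -0.2195 0.033 [309.21520059 225.08689504] [297.57540798 173.22505675]
0.49 -0.2195 0.033 [304.94455969 204.00266941] [277.19439963 170.08868876]
0.55 -0.2195 0.033 [300.77433161 183.41418358] [257.31779823 167.02994234]
```

View pics/tz3.png

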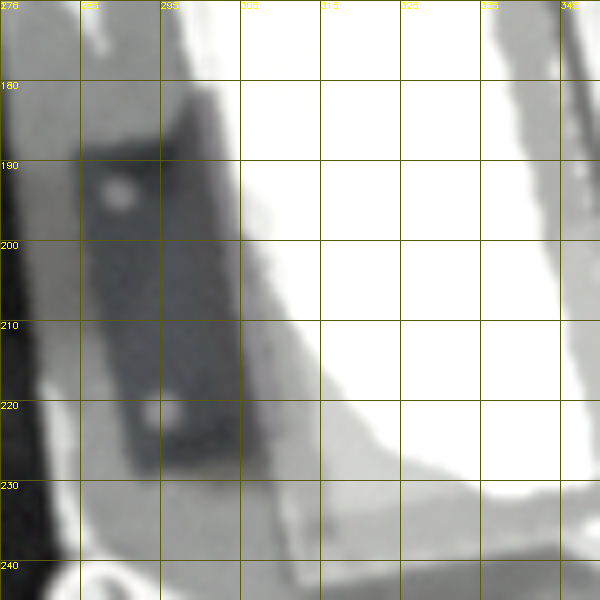

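Request:
move_arm(
  motion=[
    {"dx": 22, "dy": 42, "az": 4.5, "claw": -1},
    {"dx": 22, "dy": 42, "az": 4.5},
    {"dx": 22, "dy": 42, "az": 4.5},
    {"dx": 22, "dy": 42, "az": 4.5},
    {"dx": 22, "dy": 42, "az": 4.5},
    {"dx": 22, "dy": 42, "az": 4.5},
    {"dx": 22, "dy": 42, "az": 4.5},
  ],
  newtons=60,
)

```text
invalid input at $.motion[0]: expected keys dx, dy, dz, ax, ay, az, claw
```

Request:
move_arm(
  motion=[
    {"dx": 22, "dy": 42, "dz": 0, "ax": 0, "ay": 0, "az": 4.5, "claw": -1},
    {"dx": 22, "dy": 42, "dz": 0, "ax": 0, "ay": 0, "az": 4.5, "claw": -1},
    {"dx": 22, "dy": 42, "dz": 0, "ax": 0, "ay": 0, "az": 4.5, "claw": -1},
    {"dx": 22, "dy": 42, "dz": 0, "ax": 0, "ay": 0, "az": 4.5, "claw": -1},
    {"dx": 22, "dy": 42, "dz": 0, "ax": 0, "ay": 0, "az": 4.5, "claw": -1},
    {"dx": 22, "dy": 42, "dz": 0, "ax": 0, "ay": 0, "az": 4.5, "claw": -1},
    {"dx": 22, "dy": 42, "dz": 0, "ax": 0, "ay": 0, "az": 4.5, "claw": -1},
  ],
  newtons=60,
)

```text
clock: 0.8
eef_pos: [0.2954, -0.313, 0.1835]
ee_rot: [[-0.711, -0.704, -0.0], [-0.704, 0.711, 0.0], [-0.0, 0.0, -1.0]]
ft_force: [1.0, 0.2, 0.4]
width: 0.0871
```

Request:
move_arm(
  motion=[
    {"dx": 23, "dy": 43, "dz": 0, "ax": 0, "ay": 0, "az": 4.5, "claw": -1},
    {"dx": 23, "dy": 43, "dz": 0, "ax": 0, "ay": 0, "az": 4.5, "claw": -1},
    {"dx": 23, "dy": 43, "dz": 0, "ax": 0, "ay": 0, "az": 4.5, "claw": -1},
    {"dx": 23, "dy": 43, "dz": 0, "ax": 0, "ay": 0, "az": 4.5, "claw": -1},
    {"dx": 23, "dy": 43, "dz": 0, "ax": 0, "ay": 0, "az": 4.5, "claw": -1},
    {"dx": 23, "dy": 43, "dz": 0, "ax": 0, "ay": 0, "az": 4.5, "claw": -1},
    {"dx": 23, "dy": 44, "dz": 0, "ax": 0, "ay": 0, "az": 4.3, "claw": -1},
    {"dx": 0, "dy": 0, "dz": -40, "ax": 0, "ay": 0, "az": 0, "claw": -1},
  ],
  newtons=60,
)

```text
clock: 1.6
eef_pos: [0.4635, -0.0077, 0.1475]
ee_rot: [[-0.236, -0.972, 0.014], [-0.972, 0.236, 0.003], [-0.006, -0.013, -1.0]]
ft_force: [0.4, -0.3, -0.3]
width: 0.0871
```

```bash
python3 - <<'E'
from h import *
np.set_printoptions(precision=4,suppress=True)
s=robot.sense();print(s["q"],s["eef_pos"],s["ee_rot"],s["clock"])
save("top","t1.png");save("side","s1.png")
t=cv2.imread("pics/t1.png");z(t,205,175,90,75,8,"t1z.png")
t=cv2.imread("pics/s1.png");z(t,235,120,90,75,8,"s1z.png")
E
```

```text
[ 0.3371  0.1329 -0.4382  0.0026 -0.9856 -0.5766] [ 0.4635 -0.0077  0.1475] [[-0.2358 -0.9717  0.0141]
 [-0.9718  0.2359  0.0026]
 [-0.0059 -0.013  -0.9999]] 1.6
```

View pics/t1.png

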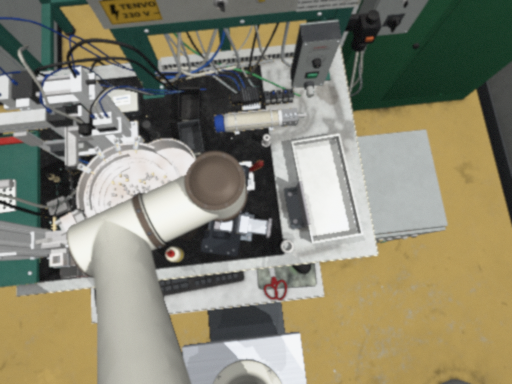

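View pics/s1.png

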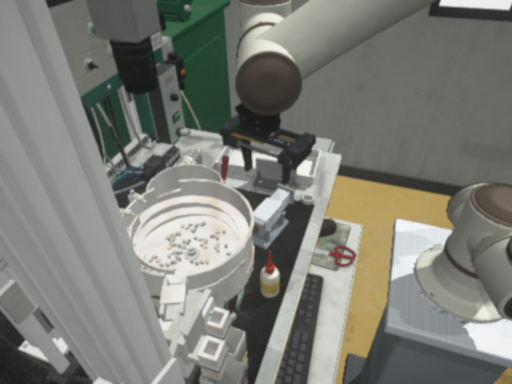

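```bash
python3 - <<'E'
from h import *
np.set_printoptions(precision=4,suppress=True)
s=robot.sense();print(s["eef_pos"],s["ee_rot"],s["clock"])
print(proj("side",s["eef_pos"]),proj("side",(.456,-.0115,.07)))
t=cv2.imread("pics/s1.png");z(t,215,95,100,110,7,"s1z.png")
a=cv2.imread("pics/s1z.png");cv2.imwrite("pics/s1z.png",cv2.resize(a,(545,600)))
E
```

```text
[ 0.4522 -0.0122  0.1392] [[-0.2434 -0.9699 -0.0112]
 [-0.9699  0.2434 -0.0016]
 [ 0.0042  0.0104 -0.9999]] 1.7
[267.8359 187.7376] [266.252  209.7033]
```

View pics/s1z.png

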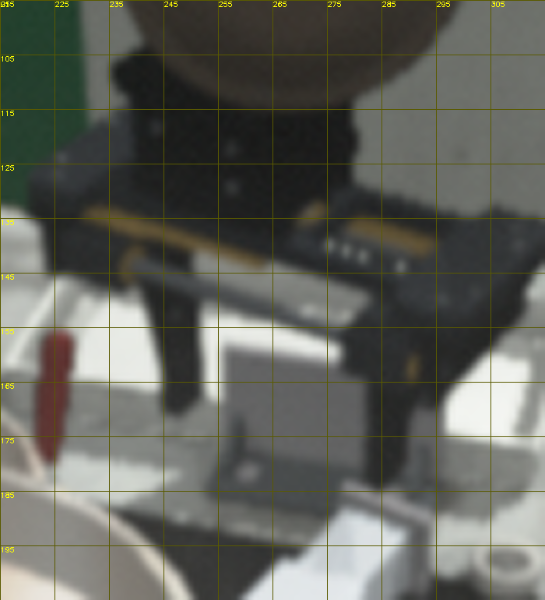

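```bash
python3 - <<'E'
from h import *
np.set_printoptions(precision=4,suppress=True)
save("side","s2.png")
s=robot.sense();p=s["eef_pos"];R=s["ee_rot"];print(p,R,s["clock"])
for k in(-.0435,-.058,.0435,.058):print(k,proj("side",p+k*R[:,1]))
t=cv2.imread("pics/s2.png");z(t,225,145,75,85,7,"s2z.png")
E
```

```text
[ 0.4539 -0.013   0.1416] [[-0.2437 -0.9698 -0.0067]
 [-0.9698  0.2437 -0.0019]
 [ 0.0035  0.0061 -1.    ]] 1.75
-0.0435 [251.4851 180.4427]
-0.058 [246.3807 178.4572]
0.0435 [283.7424 192.9903]
0.058 [289.4071 195.1938]
```

View pics/s2z.png

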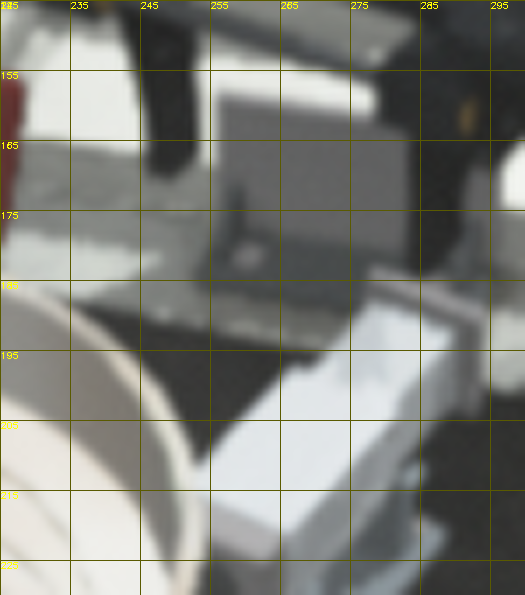

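Request:
move_arm(
  motion=[
    {"dx": 0, "dy": 1, "dz": -35, "ax": 0, "ay": 0, "az": 0, "claw": -1},
    {"dx": 0, "dy": 0, "dz": -35, "ax": 0, "ay": 0, "az": 0, "claw": -1},
    {"dx": 0, "dy": 0, "dz": -30, "ax": 0, "ay": 0, "az": 0, "claw": -1},
    {"dx": 0, "dy": 0, "dz": -15, "ax": 0, "ay": 0, "az": 0, "claw": -1},
    {"dx": 0, "dy": 0, "dz": -10, "ax": 0, "ay": 0, "az": 0, "claw": -1},
    {"dx": 0, "dy": 0, "dz": 0, "ax": 0, "ay": 0, "az": 0, "claw": -1},
    {"dx": 0, "dy": 0, "dz": 0, "ax": 0, "ay": 0, "az": 0, "claw": -1},
  ],
  newtons=60,
)

```text
clock: 2.45
eef_pos: [0.4573, -0.012, 0.0198]
ee_rot: [[-0.245, -0.97, 0.002], [-0.97, 0.245, 0.0], [-0.001, -0.002, -1.0]]
ft_force: [-0.4, -0.5, 0.3]
width: 0.0871
```

```bash
python3 - <<'E'
from h import *
np.set_printoptions(precision=4,suppress=True)
save("side","s3.png")
s=robot.sense();p=s["eef_pos"];R=s["ee_rot"];print(p,R,s["clock"],s["ft_force"],s["wrist_torque"])
t=cv2.imread("pics/s3.png");z(t,225,165,85,85,7,"s3z.png")
E
```

```text
[ 0.4574 -0.0118  0.02  ] [[-0.2446 -0.9696  0.0028]
 [-0.9696  0.2446  0.0006]
 [-0.0012 -0.0025 -1.    ]] 2.5 [ 0.026  -0.6673 -0.307 ] [0.0254 0.0354 0.036 ]
```

View pics/s3z.png

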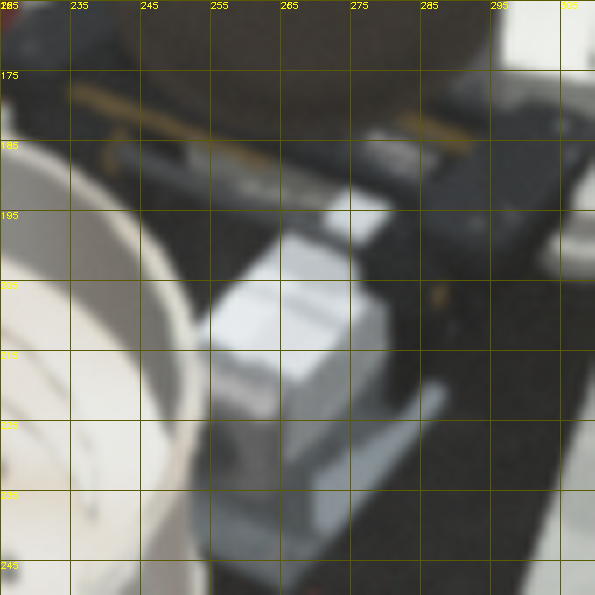

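Request:
move_arm(
  motion=[
    {"dx": 0, "dy": 0, "dz": 0, "ax": 0, "ay": 0, "az": 0, "claw": 1},
    {"dx": 0, "dy": 0, "dz": 0, "ax": 0, "ay": 0, "az": 0, "claw": 1},
    {"dx": 0, "dy": 0, "dz": 0, "ax": 0, "ay": 0, "az": 0, "claw": 1},
    {"dx": 0, "dy": 0, "dz": 0, "ax": 0, "ay": 0, "az": 0, "claw": 1},
    {"dx": 0, "dy": 0, "dz": 0, "ax": 0, "ay": 0, "az": 0, "claw": 1},
    {"dx": 0, "dy": 0, "dz": 0, "ax": 0, "ay": 0, "az": 0, "claw": 1},
  ],
  newtons=60,
)

```text
clock: 3.1
eef_pos: [0.4566, -0.0117, 0.0187]
ee_rot: [[-0.244, -0.97, 0.001], [-0.97, 0.244, 0.0], [-0.0, -0.001, -1.0]]
ft_force: [2.2, -0.6, -0.2]
width: 0.047
```

Request:
move_arm(
  motion=[
    {"dx": 0, "dy": 0, "dz": 0, "ax": 0, "ay": 0, "az": 0, "claw": 1},
    {"dx": 0, "dy": 0, "dz": 0, "ax": 0, "ay": 0, "az": 0, "claw": 1},
    {"dx": 0, "dy": 0, "dz": 0, "ax": 0, "ay": 0, "az": 0, "claw": 1},
  ],
  newtons=60,
)

```text
clock: 3.4
eef_pos: [0.4568, -0.0116, 0.0188]
ee_rot: [[-0.244, -0.97, 0.001], [-0.97, 0.244, 0.0], [-0.001, -0.001, -1.0]]
ft_force: [2.1, 0.7, -0.4]
width: 0.0433
```

```bash
python3 - <<'E'
from h import *
np.set_printoptions(precision=4,suppress=True)
save("side","s4.png")
s=robot.sense();p=s["eef_pos"];R=s["ee_rot"];print(p,s["clock"],s["width"],s["ft_force"],s["wrist_torque"])
t=cv2.imread("pics/s4.png");z(t,225,165,85,85,7,"s4z.png")
E
```

```text
[ 0.4568 -0.0117  0.0188] 3.45 0.04330173953259305 [ 2.4367 -0.6285 -0.0455] [ 0.0162 -0.4736  0.0087]
```

View pics/s4z.png

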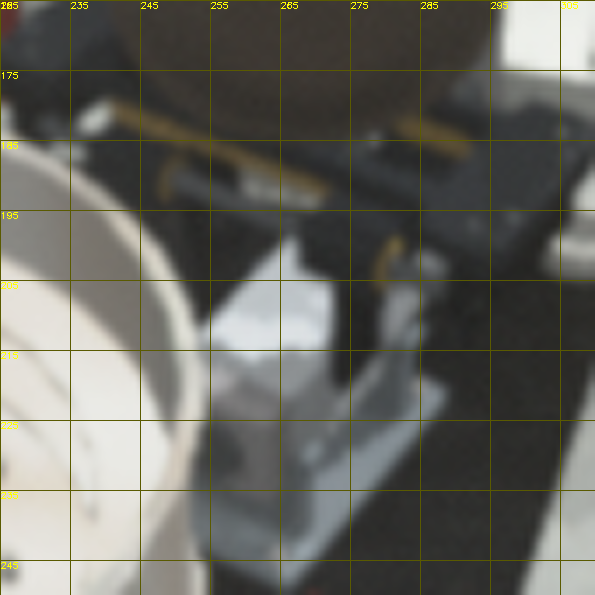

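Request:
move_arm(
  motion=[
    {"dx": 0, "dy": 0, "dz": 10, "ax": 0, "ay": 0, "az": 0, "claw": 1},
    {"dx": 0, "dy": 0, "dz": 20, "ax": 0, "ay": 0, "az": 0, "claw": 1},
    {"dx": 0, "dy": 0, "dz": 30, "ax": 0, "ay": 0, "az": 0, "claw": 1},
    {"dx": 0, "dy": 0, "dz": 30, "ax": 0, "ay": 0, "az": 0, "claw": 1},
    {"dx": 0, "dy": 0, "dz": 30, "ax": 0, "ay": 0, "az": 0, "claw": 1},
    {"dx": 0, "dy": 0, "dz": 0, "ax": 0, "ay": 0, "az": 0, "claw": 1},
    {"dx": 0, "dy": 0, "dz": 0, "ax": 0, "ay": 0, "az": 0, "claw": 1},
  ],
  newtons=60,
)

```text
clock: 4.15
eef_pos: [0.4543, -0.0119, 0.1378]
ee_rot: [[-0.245, -0.969, -0.003], [-0.969, 0.245, 0.001], [-0.0, 0.003, -1.0]]
ft_force: [0.1, 0.7, -5.0]
width: 0.0436
```

```bash
python3 - <<'E'
from h import *
np.set_printoptions(precision=4,suppress=True)
save("side","s5.png")
s=robot.sense();p=s["eef_pos"];R=s["ee_rot"];print(p,s["clock"],s["width"],s["ft_force"],s["wrist_torque"])
t=cv2.imread("pics/s5.png");z(t,225,115,85,110,5,"s5z.png")
save("top","t5.png")
t=cv2.imread("pics/t5.png");z(t,195,175,100,75,7,"t5z.png")
E
```

```text
[ 0.4537 -0.0121  0.1369] 4.2 0.043447275730717355 [ 0.4763  0.0399 -5.1939] [ 0.0727  0.1401 -0.01  ]
```

View pics/s5z.png

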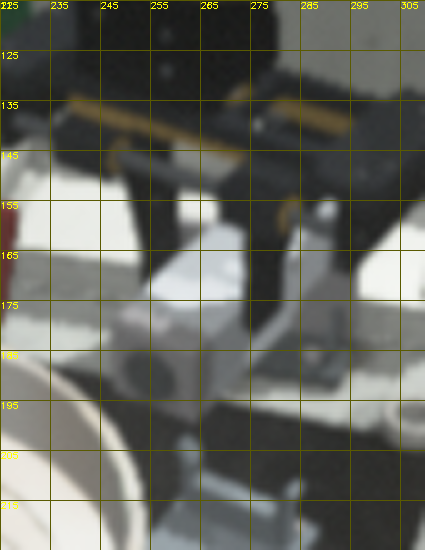

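View pics/t5z.png

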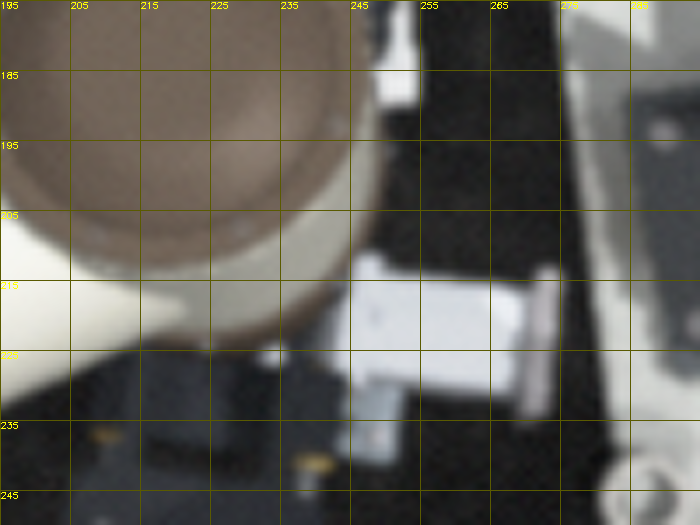

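```bash
cat >> h.py <<'E'
def mag(p,R,xg=.105,zg=-.031):
    # rim end-face corners (y,z local): tool coords; local z=-tool z, local y = tool y up to sign
    return {k:p+R@np.array([xg,a*.024,zg-b*.024]) for k,(a,b) in {"c":(0,0),"tl":(-1,1),"tr":(1,1),"bl":(-1,-1),"br":(1,-1)}.items()}
E
python3 - <<'E'
from h import *
np.set_printoptions(precision=4,suppress=True)
s=robot.sense();p=s["eef_pos"];R=s["ee_rot"];print(p,R)
for k,v in mag(p,R).items(): print(k,v,proj("top",v),proj("side",v))
for a in(-.022,.022):
  v=p+R@np.array([-.045,a,-.051]);print("tail top",proj("side",v))
E
```

```text
[ 0.4537 -0.0122  0.1365] [[-0.2453 -0.9694 -0.0055]
 [-0.9695  0.2453 -0.0006]
 [ 0.0019  0.0052 -1.    ]]
c [ 0.4281 -0.114   0.1677] [273.658  224.4668] [290.1342 155.0967]
tl [ 0.4515 -0.1199  0.1916] [275.5951 213.1027] [281.7535 143.9041]
tr [ 0.405  -0.1081  0.1919] [273.0953 233.4481] [299.4114 149.6506]
bl [ 0.4513 -0.1199  0.1436] [274.1845 216.0622] [281.3803 160.2356]
br [ 0.4047 -0.1081  0.1439] [271.8031 235.3484] [298.4196 166.162 ]
tail top [247.3695 178.2562]
tail top [264.5984 184.9819]
```

Request:
move_arm(
  motion=[
    {"dx": 4, "dy": -10, "dz": 30, "ax": 0, "ay": 0, "az": 8.5, "claw": 1},
    {"dx": 4, "dy": -10, "dz": 30, "ax": 0, "ay": 0, "az": 8.5, "claw": 1},
    {"dx": 4, "dy": -10, "dz": 0, "ax": 8.3, "ay": 0.5, "az": 0, "claw": 1},
    {"dx": 4, "dy": -10, "dz": 0, "ax": 8.3, "ay": 0.5, "az": 0, "claw": 1},
    {"dx": 4, "dy": -10, "dz": 0, "ax": 8.3, "ay": 0.5, "az": 0, "claw": 1},
    {"dx": 4, "dy": -10, "dz": 0, "ax": 8.3, "ay": 0.5, "az": 0, "claw": 1},
    {"dx": 4, "dy": -10, "dz": 0, "ax": 8.3, "ay": 0.5, "az": 0, "claw": 1},
  ],
  newtons=60,
)

```text
clock: 4.95
eef_pos: [0.4843, -0.0829, 0.1976]
ee_rot: [[0.034, -0.999, -0.04], [-0.744, -0.052, 0.667], [-0.668, 0.007, -0.744]]
ft_force: [0.1, 1.3, -6.0]
width: 0.0434
```

```bash
python3 - <<'E'
from h import *
np.set_printoptions(precision=4,suppress=True)
save("side","s6.png")
s=robot.sense();print(s["eef_pos"],s["ee_rot"],s["q"],s["clock"],s["width"],s["ft_force"],s["wrist_torque"])
E
```

```text
[ 0.4842 -0.088   0.1917] [[ 0.0206 -0.9989 -0.0418]
 [-0.7409 -0.0433  0.6703]
 [-0.6713  0.0171 -0.741 ]] [-0.3552  0.3906  0.0445 -0.661  -1.5756  0.5101] 5.0 0.04340879475788576 [ 3.9214 -4.1253 -8.8694] [-3.312  -0.5425 -0.3741]
```

View pics/s6.png

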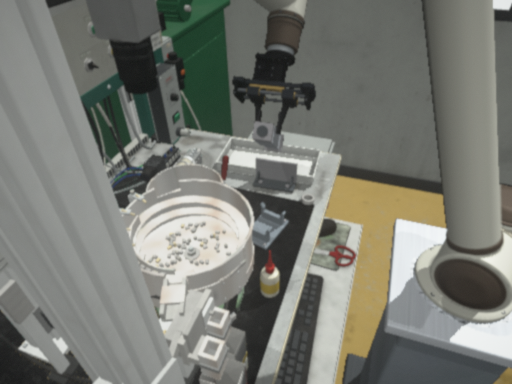

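Request:
move_arm(
  motion=[
    {"dx": 0, "dy": -10, "dz": -10, "ax": 8.3, "ay": 0.5, "az": 0, "claw": 1},
    {"dx": 0, "dy": -11, "dz": -13, "ax": 0, "ay": 0, "az": 0, "claw": 1},
    {"dx": 0, "dy": 0, "dz": 0, "ax": 0, "ay": 0, "az": 0, "claw": 1},
    {"dx": 0, "dy": 0, "dz": 0, "ax": 0, "ay": 0, "az": 0, "claw": 1},
  ],
  newtons=60,
)

```text
clock: 5.4
eef_pos: [0.4839, -0.1025, 0.1749]
ee_rot: [[0.027, -0.998, -0.048], [-0.645, -0.054, 0.763], [-0.764, 0.01, -0.645]]
ft_force: [0.7, 0.7, -4.8]
width: 0.0432
```

```bash
python3 - <<'E'
from h import *
np.set_printoptions(precision=4,suppress=True)
save("side","s7.png");save("top","t7.png")
s=robot.sense();p=s["eef_pos"];R=s["ee_rot"];print(p,R,s["clock"],s["width"],s["ft_force"],s["wrist_torque"])
for k,v in mag(p,R).items(): print(k,v,proj("top",v),proj("side",v))
print(s["q"])
t=cv2.imread("pics/s7.png");z(t,225,85,90,110,5,"s7z.png")
t=cv2.imread("pics/t7.png");z(t,215,165,110,80,7,"t7z.png")
E
```

```text
[ 0.4844 -0.1019  0.1767] [[ 0.0312 -0.9984 -0.0463]
 [-0.6453 -0.0555  0.762 ]
 [-0.7633  0.0061 -0.646 ]] 5.5 0.04343898301177651 [-0.1275  0.5579 -3.9208] [-2.6077 -0.0602  0.0137]
c [ 0.4891 -0.1932  0.1166] [299.894  199.8668] [275.2412 150.9805]
tl [ 0.5142 -0.2102  0.1319] [305.9615 188.4078] [268.3304 141.4227]
tr [ 0.4663 -0.2129  0.1322] [309.7534 206.7433] [285.5267 143.6774]
bl [ 0.512  -0.1736  0.1009] [290.4429 193.275 ] [264.9996 158.2524]
br [ 0.4641 -0.1763  0.1012] [293.9523 211.0882] [282.2744 160.7074]
[-0.4382  0.4792  0.0827 -0.7381 -1.6583  0.6133]
```

View pics/s7z.png

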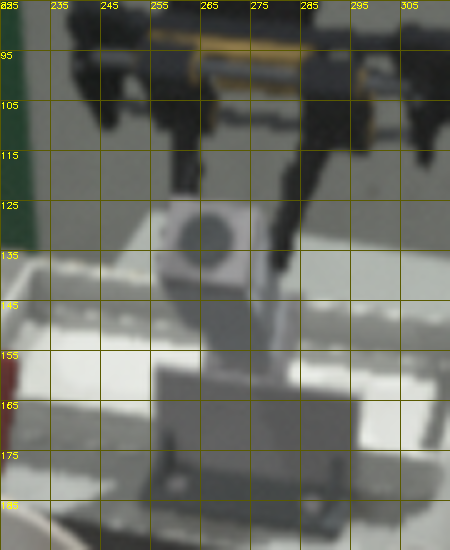

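View pics/t7z.png

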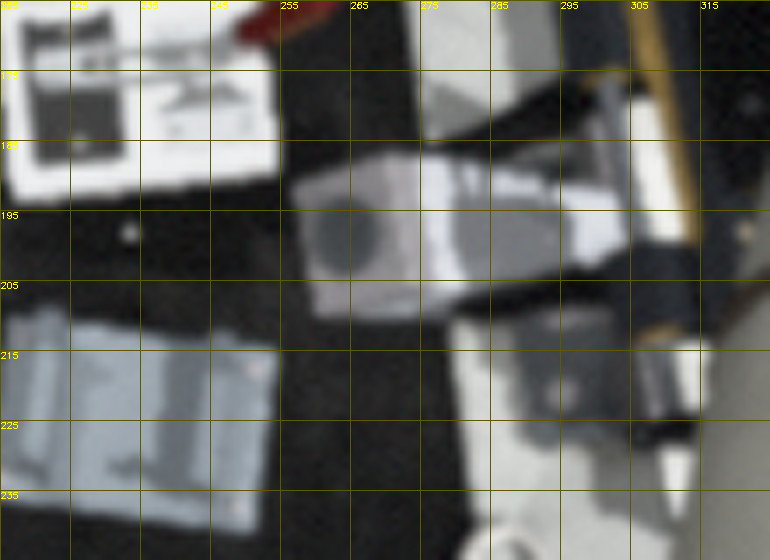

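```bash
python3 - <<'E'
from h import *
np.set_printoptions(precision=4,suppress=True)
s=robot.sense();p=s["eef_pos"];R=s["ee_rot"]
v=p+R@np.array([-.049,0,-.031]);print(v,proj("top",v),proj("side",v))
from numpy.linalg import lstsq
A=[];b=[]
for n,u in(("top",(263.5,198.5)),("side",(264.5,132.5))):
    C,d=ray(n,*u);M=np.eye(3)-np.outer(d,d);A.append(M);b.append(M@C)
X=lstsq(np.vstack(A),np.hstack(b),rcond=None)[0];print(X,R.T@(X-p))
E
```

```text
[ 0.4843 -0.0939  0.2341] [263.6482 197.1926] [265.3975 131.8608]
[ 0.4839 -0.0928  0.2326] [-0.0486  0.0004 -0.0292]
```

Request:
move_arm(
  motion=[
    {"dx": 0, "dy": -2.5, "dz": -3, "ax": 0, "ay": 0, "az": 0, "claw": 1},
    {"dx": 0.6, "dy": -13, "dz": -15, "ax": 0, "ay": 0, "az": 0, "claw": 1},
    {"dx": 0.6, "dy": -13, "dz": -15, "ax": 0, "ay": 0, "az": 0, "claw": 1},
  ],
  newtons=60,
)

```text
clock: 5.8
eef_pos: [0.4856, -0.1318, 0.1424]
ee_rot: [[0.031, -0.998, -0.046], [-0.645, -0.055, 0.762], [-0.764, 0.006, -0.645]]
ft_force: [6.2, -12.0, 7.7]
width: 0.0436
```

Request:
move_arm(
  motion=[
    {"dx": 0, "dy": 0, "dz": 0, "ax": 0, "ay": 0, "az": 0, "claw": 1},
  ],
  newtons=60,
)

```text
clock: 5.9
eef_pos: [0.4847, -0.1315, 0.141]
ee_rot: [[0.026, -0.999, -0.048], [-0.641, -0.053, 0.766], [-0.767, 0.011, -0.641]]
ft_force: [0.3, 1.6, -3.0]
width: 0.0435
```

```bash
python3 - <<'E'
from h import *
np.set_printoptions(precision=4,suppress=True)
save("side","s8.png");save("top","t8.png")
s=robot.sense();p=s["eef_pos"];R=s["ee_rot"];print(p,R,s["clock"],s["width"],s["ft_force"],s["wrist_torque"])
m=mag(p,R);print((m["bl"]+m["br"])/2,m["c"])
v=p+R@np.array([-.049,0,-.031]);print(v,proj("top",v),proj("side",v))
t=cv2.imread("pics/s8.png");z(t,225,85,90,110,5,"s8z.png")
t=cv2.imread("pics/t8.png");z(t,235,165,110,80,7,"t8z.png")
E
```

```text
[ 0.485  -0.1318  0.1414] [[ 0.0261 -0.9986 -0.0466]
 [-0.6432 -0.0525  0.7639]
 [-0.7653  0.0101 -0.6437]] 6.0 0.0433375334546904 [ 0.3709  0.608  -4.2104] [-2.3509 -0.07   -0.0254]
[ 0.4881 -0.2046  0.0655] [ 0.4892 -0.223   0.081 ]
[ 0.4852 -0.1239  0.1988] [275.7331 198.2967] [268.9419 138.261 ]
```

View pics/s8z.png

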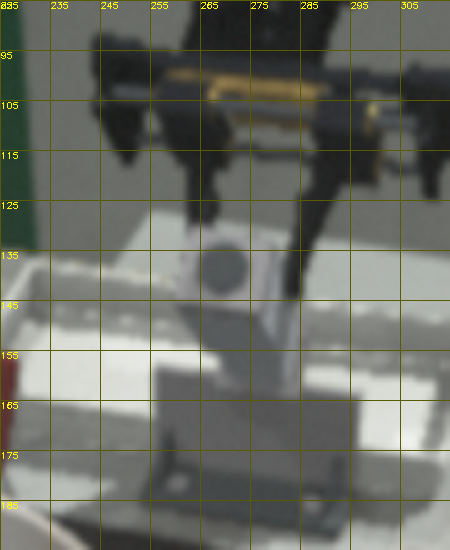

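View pics/t8z.png

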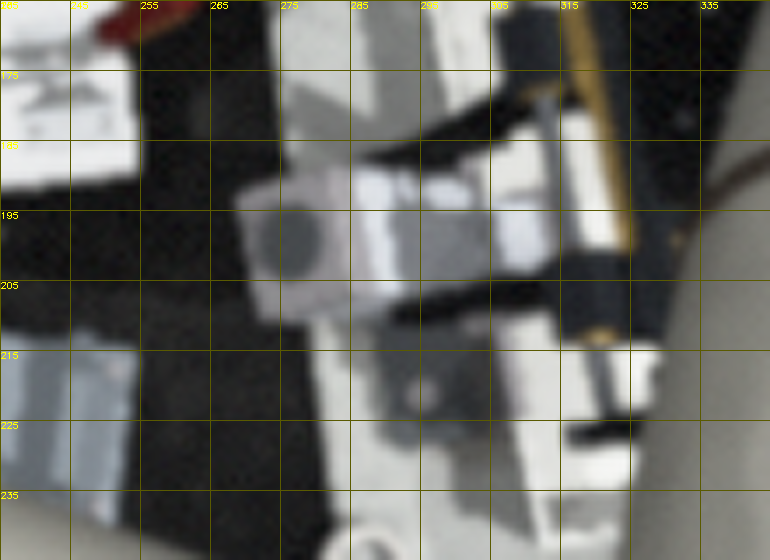

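Request:
move_arm(
  motion=[
    {"dx": 0, "dy": -2, "dz": -2, "ax": 0, "ay": 0, "az": 0, "claw": 1},
    {"dx": 0, "dy": 0, "dz": 0, "ax": 0, "ay": 0, "az": 0, "claw": 1},
  ],
  newtons=60,
)

```text
clock: 6.2
eef_pos: [0.4849, -0.1325, 0.1416]
ee_rot: [[0.029, -0.998, -0.047], [-0.642, -0.055, 0.765], [-0.766, 0.008, -0.642]]
ft_force: [-1.2, 3.6, 2.8]
width: 0.0437
```

Request:
move_arm(
  motion=[
    {"dx": 0, "dy": -2, "dz": -2, "ax": 0, "ay": 0, "az": 0, "claw": 1},
    {"dx": 0, "dy": 0, "dz": 0, "ax": 0, "ay": 0, "az": 0, "claw": 1},
  ],
  newtons=60,
)

```text
clock: 6.4
eef_pos: [0.4847, -0.1329, 0.1418]
ee_rot: [[0.031, -0.998, -0.048], [-0.639, -0.057, 0.767], [-0.769, 0.007, -0.64]]
ft_force: [-1.7, 7.2, 9.0]
width: 0.0434
```

Request:
move_arm(
  motion=[
    {"dx": 0, "dy": 13, "dz": 15, "ax": 0, "ay": 0, "az": 0, "claw": 1},
    {"dx": 0, "dy": 8, "dz": 10, "ax": 0, "ay": 0, "az": 0, "claw": 1},
    {"dx": 0, "dy": 0, "dz": 0, "ax": 0, "ay": 0, "az": 0, "claw": 1},
    {"dx": 0, "dy": -13, "dz": -15, "ax": 0, "ay": 0, "az": 0, "claw": 1},
    {"dx": 0, "dy": -13, "dz": -15, "ax": 0, "ay": 0, "az": 0, "claw": 1},
    {"dx": 0, "dy": 13, "dz": 15, "ax": 0, "ay": 0, "az": 0, "claw": 1},
    {"dx": 0, "dy": 0, "dz": 0, "ax": 0, "ay": 0, "az": 0, "claw": 1},
  ],
  newtons=60,
)

```text
clock: 7.1
eef_pos: [0.4858, -0.128, 0.1485]
ee_rot: [[0.029, -0.999, -0.045], [-0.645, -0.053, 0.762], [-0.763, 0.007, -0.646]]
ft_force: [0.5, -0.4, -4.2]
width: 0.0436
```

```bash
cat > look.py <<'E'
from h import *
import sys
k=sys.argv[1]
np.set_printoptions(precision=4,suppress=True)
save("side",f"s{k}.png");save("top",f"t{k}.png")
s=robot.sense();p=s["eef_pos"];R=s["ee_rot"];print(p,s["clock"],s["width"],s["ft_force"],s["wrist_torque"])
v=p+R@np.array([-.049,0,-.031]);print(v,proj("top",v),proj("side",v))
a=cv2.imread(f"pics/s{k}.png")[85:205,215:345];b=cv2.imread(f"pics/t{k}.png")[125:255,235:375]
a=cv2.resize(a,(390,360),interpolation=2);b=cv2.resize(b,(390,362),interpolation=2)[:360]
cv2.imwrite(f"pics/c{k}.png",np.hstack([a,b]))
E
python3 look.py 9
```

```text
[ 0.4851 -0.1282  0.1474] 7.2 0.04346416610174408 [-0.7571 -0.0878 -5.0518] [-2.7244 -0.0551  0.0076]
[ 0.4852 -0.1202  0.2048] [274.3431 197.9817] [268.4795 136.902 ]
```

View pics/c9.png

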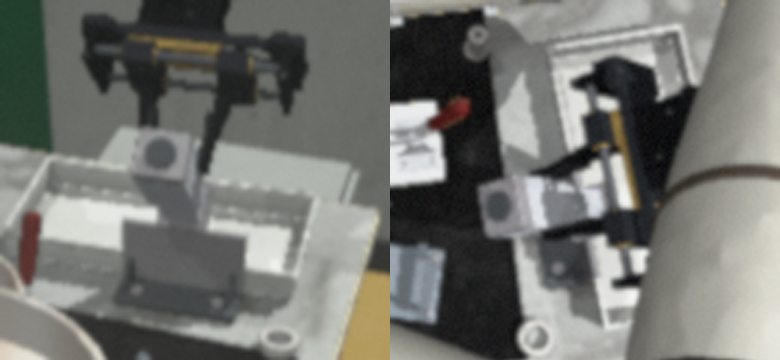

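Request:
move_arm(
  motion=[
    {"dx": 0, "dy": 13, "dz": 15, "ax": 0, "ay": 0, "az": 0, "claw": 1},
    {"dx": 0, "dy": -13, "dz": -15, "ax": 0, "ay": 0, "az": 0, "claw": 1},
    {"dx": 0, "dy": -13, "dz": -15, "ax": 0, "ay": 0, "az": 0, "claw": 1},
    {"dx": 0, "dy": 13, "dz": 15, "ax": 0, "ay": 0, "az": 0, "claw": 1},
    {"dx": 0, "dy": 13, "dz": 15, "ax": 0, "ay": 0, "az": 0, "claw": 1},
    {"dx": 0, "dy": -13, "dz": -15, "ax": 0, "ay": 0, "az": 0, "claw": 1},
    {"dx": 0, "dy": -13, "dz": -15, "ax": 0, "ay": 0, "az": 0, "claw": 1},
    {"dx": 0, "dy": 13, "dz": 15, "ax": 0, "ay": 0, "az": 0, "claw": 1},
  ],
  newtons=60,
)

```text
clock: 8.0
eef_pos: [0.4843, -0.1281, 0.1457]
ee_rot: [[0.022, -0.999, -0.048], [-0.641, -0.051, 0.766], [-0.767, 0.014, -0.641]]
ft_force: [0.1, -0.8, -3.7]
width: 0.043
```

Request:
move_arm(
  motion=[
    {"dx": 0, "dy": 0, "dz": 0, "ax": 0, "ay": 0, "az": 0, "claw": 1},
    {"dx": 0, "dy": 0, "dz": 0, "ax": 0, "ay": 0, "az": 0, "claw": 1},
  ],
  newtons=60,
)

```text
clock: 8.2
eef_pos: [0.4852, -0.1277, 0.1483]
ee_rot: [[0.028, -0.999, -0.046], [-0.645, -0.053, 0.762], [-0.764, 0.008, -0.645]]
ft_force: [-0.5, 0.1, -3.3]
width: 0.0436
```

```bash
python3 look.py 10
```

```text
[ 0.485  -0.1276  0.1481] 8.3 0.04331087946139644 [ 0.4819 -0.6731 -3.8079] [-2.4344 -0.0603  0.041 ]
[ 0.4851 -0.1197  0.2055] [274.1255 197.9892] [268.4408 136.792 ]
```

View pics/c10.png

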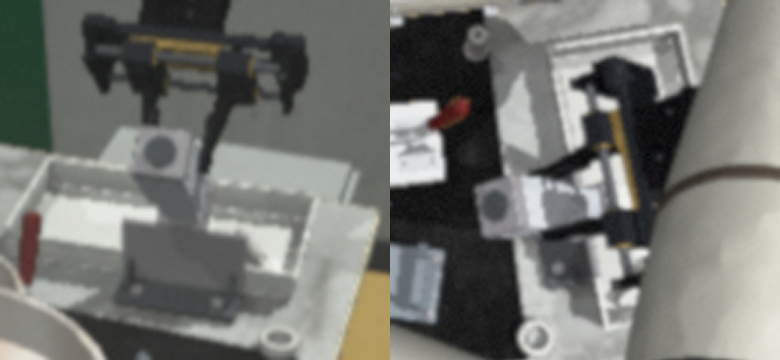

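```bash
python3 - <<'E'
from h import *
a=cv2.imread("pics/s9.png");b=cv2.imread("pics/s10.png")
f=lambda i:cv2.resize(i[130:190,230:330],(400,240),interpolation=2)
cv2.imwrite("pics/d10.png",np.hstack([f(a),f(b)]))
E
```

```text
(no output)
```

View pics/d10.png

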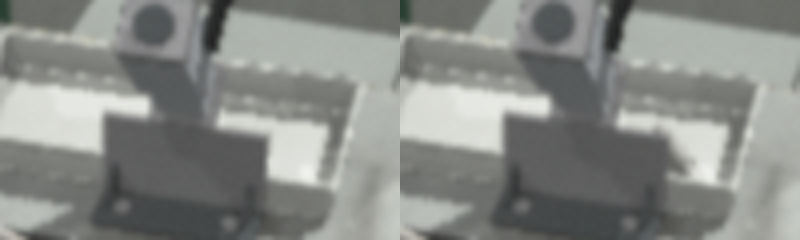

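Request:
move_arm(
  motion=[
    {"dx": 0, "dy": 13, "dz": 20, "ax": 0, "ay": 0, "az": 0, "claw": 1},
    {"dx": 0, "dy": 13, "dz": 20, "ax": 0, "ay": 0, "az": 0, "claw": 1},
    {"dx": 0, "dy": 10, "dz": 4, "ax": -8.3, "ay": -0.5, "az": 0, "claw": 1},
    {"dx": 0, "dy": 10, "dz": 4, "ax": -8.3, "ay": -0.5, "az": 0, "claw": 1},
    {"dx": 0, "dy": 10, "dz": 4, "ax": -8.3, "ay": -0.5, "az": 0, "claw": 1},
    {"dx": 0, "dy": 10, "dz": 0, "ax": -8.3, "ay": -0.5, "az": 0, "claw": 1},
    {"dx": 0, "dy": 10, "dz": 0, "ax": -8.3, "ay": -0.5, "az": 0, "claw": 1},
    {"dx": 0, "dy": 10, "dz": 0, "ax": -8.3, "ay": -0.5, "az": 0, "claw": 1},
  ],
  newtons=60,
)

```text
clock: 9.1
eef_pos: [0.485, -0.0408, 0.2016]
ee_rot: [[0.049, -0.999, 0.002], [-0.999, -0.049, -0.005], [0.005, -0.002, -1.0]]
ft_force: [-0.7, -1.1, -4.2]
width: 0.0431
```

```bash
python3 look.py 11
```

```text
[ 0.483  -0.0365  0.1997] 9.2 0.043518934227598845 [-0.3879  0.4137 -4.4413] [0.0571 0.2006 0.0206]
[0.4802 0.0125 0.2306] [216.6906 204.4792] [251.6209 158.8294]
```

View pics/c11.png

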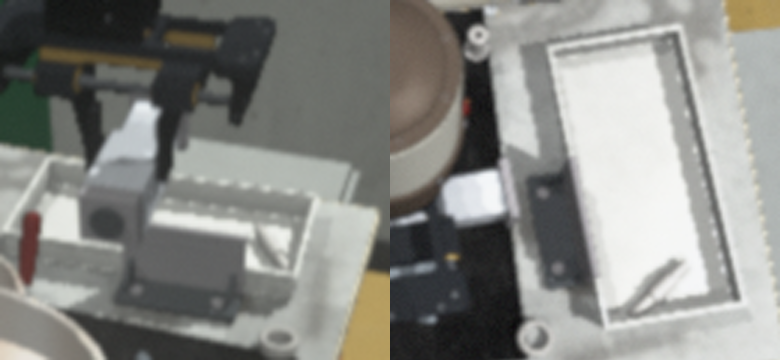

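Request:
move_arm(
  motion=[
    {"dx": -10, "dy": 10, "dz": -10, "ax": 0, "ay": 0, "az": -6, "claw": 1},
    {"dx": -10, "dy": 10, "dz": -15, "ax": 0, "ay": 0, "az": -6, "claw": 1},
    {"dx": -9, "dy": 10, "dz": -15, "ax": 0, "ay": 0, "az": -5, "claw": 1},
    {"dx": 0, "dy": 0, "dz": -22, "ax": 0, "ay": 0, "az": 0, "claw": 1},
    {"dx": 0, "dy": 0, "dz": 0, "ax": 0, "ay": 0, "az": 0, "claw": 1},
    {"dx": 0, "dy": 0, "dz": 0, "ax": 0, "ay": 0, "az": 0, "claw": 1},
    {"dx": 0, "dy": 0, "dz": 0, "ax": 0, "ay": 0, "az": 0, "claw": 1},
  ],
  newtons=60,
)

```text
clock: 9.9
eef_pos: [0.4573, -0.0116, 0.1396]
ee_rot: [[-0.245, -0.97, 0.001], [-0.97, 0.245, 0.0], [-0.001, -0.001, -1.0]]
ft_force: [-0.2, -0.2, -3.8]
width: 0.0434
```

```bash
python3 look.py 12; python3 - <<'E'
from h import *
s=robot.sense();print(s["eef_pos"],s["ee_rot"])
for k,v in mag(s["eef_pos"],s["ee_rot"]).items(): print(k,proj("top",v),proj("side",v))
t=cv2.imread("pics/s12.png");z(t,225,115,85,110,5,"s12z.png")
t=cv2.imread("pics/t12.png");z(t,195,175,100,75,7,"t12z.png")
E
```

```text
[ 0.4572 -0.0114  0.1396] 10.0 0.04326958811727736 [ 0.5271  0.3675 -3.5307] [-0.0281  0.1425  0.0164]
[0.4691 0.036  0.1707] [209.5431 214.3374] [253.5585 188.5766]
[ 0.45716013 -0.01144805  0.13961084] [[-2.45020516e-01 -9.69516337e-01  1.73726582e-03]
 [-9.69517370e-01  2.45021853e-01  6.00298733e-04]
 [-1.00766752e-03 -1.53722388e-03 -9.99998311e-01]]
c [273.2715134  223.02305192] [288.8061894  154.08440977]
tl [275.22863877 211.65969031] [280.47716839 142.81735353]
tr [272.71337517 232.05798752] [298.13185627 148.66154592]
bl [273.79388258 214.56713249] [280.0057784  159.20183798]
br [271.39853739 233.89782981] [297.03788573 165.21981038]
```

View pics/s12z.png

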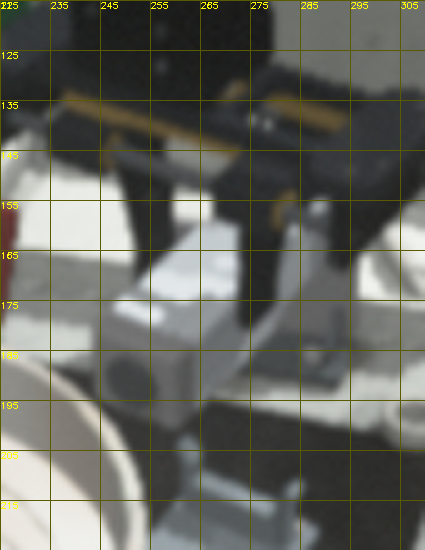

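View pics/t12z.png

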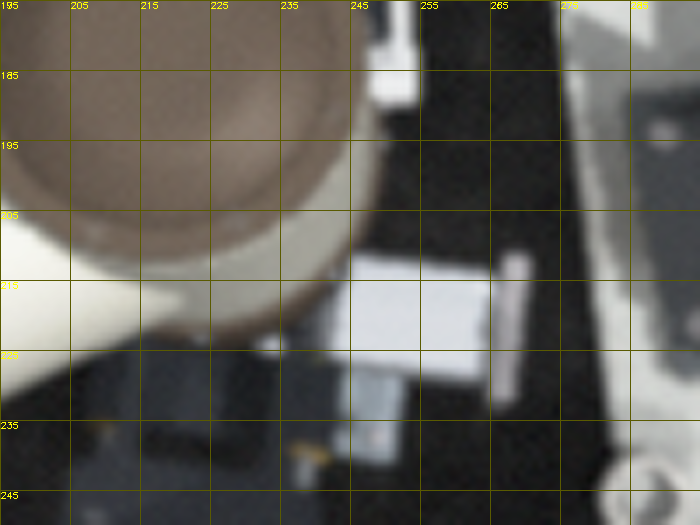

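```bash
python3 - <<'E'
from h import *
from scipy.optimize import least_squares
s=robot.sense();p=s["eef_pos"];R=s["ee_rot"]
def pts(q):
    sl,ph,dz=q; c,sn=np.cos(ph),np.sin(ph)
    out=[]
    for x,y,u in((-.049,0,0),(.105,-.024,.024),(.105,.024,.024)):
        a=x*c+u*sn; b=-x*sn+u*c   # ph>0: mouth down
        out.append(p+R@np.array([a+sl,y,-.031-b+dz]))
    return out
obs=[("side",(251,191)),("top",(270.7,211.2)),("top",(268.2,232.8))]
f=lambda q:np.r_[np.concatenate([proj(n,P)-np.array(o) for P,(n,o) in zip(pts(q),obs)]),q[2]/.003]
r=least_squares(f,[0,0,0],x_scale=[.01,.1,.01]);print(r.x,r.fun)
obs=[("side",(255,187)),("top",(275.5,213)),("top",(272.5,235))]
E
```

```text
[-0.01099947  0.04624061  0.00084505] [-0.29530429 -0.15721539  0.12631577  0.25142492  0.07846711 -1.09659325
  0.28168223]
```

Request:
move_arm(
  motion=[
    {"dx": -2.5, "dy": -10.5, "dz": -20, "ax": -1.9, "ay": 0.5, "az": 0, "claw": 1},
    {"dx": 0, "dy": 0, "dz": -25, "ax": 0, "ay": 0, "az": 0, "claw": 1},
    {"dx": 0, "dy": 0, "dz": -25, "ax": 0, "ay": 0, "az": 0, "claw": 1},
    {"dx": 0, "dy": 0, "dz": -12, "ax": 0, "ay": 0, "az": 0, "claw": 1},
    {"dx": 0, "dy": 0, "dz": 0, "ax": 0, "ay": 0, "az": 0, "claw": 1},
    {"dx": 0, "dy": 0, "dz": 0, "ax": 0, "ay": 0, "az": 0, "claw": 1},
    {"dx": 0, "dy": 0, "dz": 0, "ax": 0, "ay": 0, "az": 0, "claw": 1},
  ],
  newtons=60,
)

```text
clock: 10.7
eef_pos: [0.4552, -0.0215, 0.0579]
ee_rot: [[-0.244, -0.97, -0.006], [-0.969, 0.244, -0.032], [0.033, -0.002, -0.999]]
ft_force: [-0.7, 0.2, -2.5]
width: 0.0432
```

```bash
python3 look.py 13; python3 - <<'E'
from h import *
t=cv2.imread("pics/s13.png");z(t,230,155,85,95,6,"s13z.png")
t=cv2.imread("pics/t13.png");z(t,195,175,100,75,7,"t13z.png")
E
```

```text
[ 0.4548 -0.0216  0.0577] 10.8 0.04370726405919016 [-0.3349  0.6883 -3.4242] [0.1079 0.083  0.0071]
[0.4669 0.0269 0.0871] [216.4751 219.3395] [256.6355 214.0842]
```

View pics/s13z.png

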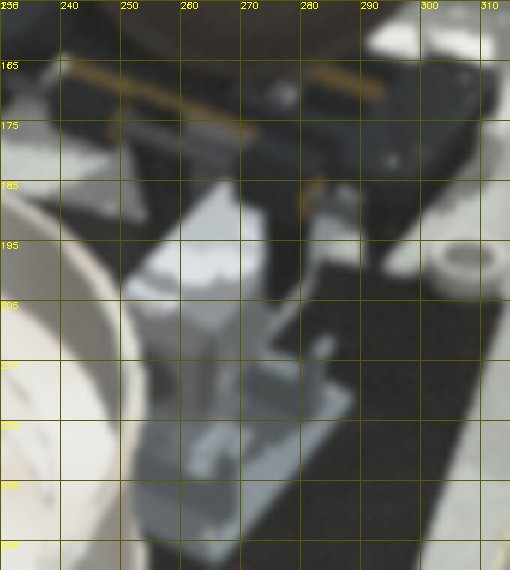

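View pics/t13z.png

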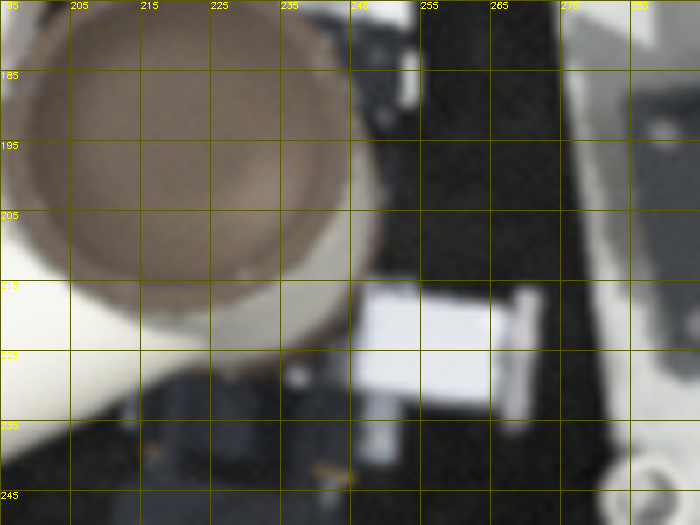

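```bash
python3 - <<'E'
from h import *
for a,b in(((271.5,218),(272.3,216.3)),((269.5,237),(270,236.6))): print(pl("top",*a,.074),pl("top",*b,.113))
s=robot.sense();p=s["eef_pos"];R=s["ee_rot"];
v=p+R@np.array([-.060,0,-.031]);print(proj("side",v),v)
E
```

```text
[ 0.45604151 -0.11818313  0.074     ] [ 0.4552228 -0.1176793  0.113    ]
[ 0.40657373 -0.10668654  0.074     ] [ 0.40453399 -0.1054597   0.113     ]
[254.02099483 216.9993036 ] [0.469633   0.03759014 0.08672962]
```

Request:
move_arm(
  motion=[
    {"dx": 0, "dy": 0, "dz": -12, "ax": 0, "ay": 0, "az": 0, "claw": 1},
    {"dx": 0, "dy": 0, "dz": -10, "ax": 0, "ay": 0, "az": 0, "claw": 1},
    {"dx": 0, "dy": 0, "dz": -7, "ax": 0, "ay": 0, "az": 0, "claw": 1},
    {"dx": 0, "dy": 0, "dz": -4, "ax": 0, "ay": 0, "az": 0, "claw": 1},
    {"dx": 0, "dy": 0, "dz": 0, "ax": 0, "ay": 0, "az": 0, "claw": 1},
    {"dx": 0, "dy": 0, "dz": 0, "ax": 0, "ay": 0, "az": 0, "claw": 1},
  ],
  newtons=60,
)

```text
clock: 11.4
eef_pos: [0.4542, -0.0218, 0.0238]
ee_rot: [[-0.244, -0.97, -0.008], [-0.969, 0.244, -0.033], [0.034, -0.0, -0.999]]
ft_force: [0.6, -0.3, -4.5]
width: 0.0436
```

```bash
python3 look.py 14; python3 - <<'E'
from h import *
t=cv2.imread("pics/s14.png");z(t,230,155,85,95,6,"s14z.png")
E
```

```text
[ 0.4542 -0.0217  0.0239] 11.5 0.0431834640354239 [ 1.6201 -0.3694 -3.1069] [ 0.0221 -0.372  -0.0855]
[0.4664 0.0268 0.0532] [217.6483 221.1429] [257.1403 224.4034]
```

View pics/s14z.png

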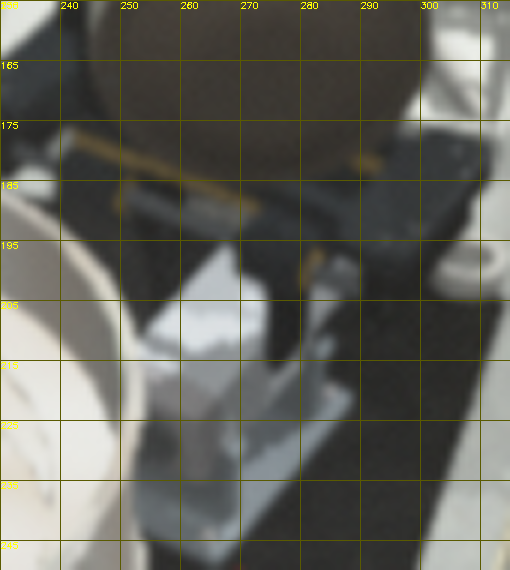

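Request:
move_arm(
  motion=[
    {"dx": 1, "dy": 0, "dz": -3, "ax": 0, "ay": 0, "az": 0, "claw": 1},
    {"dx": 0, "dy": 0, "dz": -2, "ax": 0, "ay": 0, "az": 0, "claw": 1},
    {"dx": 0, "dy": 0, "dz": 0, "ax": 0, "ay": 0, "az": 0, "claw": 1},
  ],
  newtons=60,
)

```text
clock: 11.8
eef_pos: [0.4547, -0.022, 0.0189]
ee_rot: [[-0.244, -0.97, -0.009], [-0.969, 0.244, -0.034], [0.035, 0.001, -0.999]]
ft_force: [-1.9, -0.2, 1.6]
width: 0.0437
```

Request:
move_arm(
  motion=[
    {"dx": 0, "dy": 0, "dz": -2, "ax": 0, "ay": 0, "az": 0, "claw": 1},
    {"dx": 0, "dy": 0, "dz": 0, "ax": 0, "ay": 0, "az": 0, "claw": 1},
    {"dx": 0, "dy": 0, "dz": 0, "ax": 0, "ay": 0, "az": 0, "claw": 1},
  ],
  newtons=60,
)

```text
clock: 12.1
eef_pos: [0.4546, -0.0224, 0.0176]
ee_rot: [[-0.244, -0.97, -0.009], [-0.969, 0.244, -0.034], [0.035, 0.0, -0.999]]
ft_force: [-2.4, -1.8, 7.6]
width: 0.0434
```

Request:
move_arm(
  motion=[
    {"dx": 0, "dy": 0, "dz": 1, "ax": 0, "ay": 0, "az": 0, "claw": 1},
    {"dx": 0, "dy": 0, "dz": 0, "ax": 0, "ay": 0, "az": 0, "claw": -1},
    {"dx": 0, "dy": 0, "dz": 0, "ax": 0, "ay": 0, "az": 0, "claw": -1},
    {"dx": 0, "dy": 0, "dz": 0, "ax": 0, "ay": 0, "az": 0, "claw": -1},
    {"dx": 0, "dy": 0, "dz": 0, "ax": 0, "ay": 0, "az": 0, "claw": -1},
    {"dx": 0, "dy": 0, "dz": 0, "ax": 0, "ay": 0, "az": 0, "claw": -1},
    {"dx": 0, "dy": 0, "dz": 0, "ax": 0, "ay": 0, "az": 0, "claw": -1},
    {"dx": 0, "dy": 0, "dz": 0, "ax": 0, "ay": 0, "az": 0, "claw": -1},
  ],
  newtons=60,
)

```text
clock: 12.9
eef_pos: [0.4549, -0.0218, 0.0176]
ee_rot: [[-0.244, -0.97, -0.009], [-0.969, 0.244, -0.033], [0.034, 0.0, -0.999]]
ft_force: [-0.0, -0.2, -0.8]
width: 0.0853
```

Open and free of contact; rise straight up, then swing clear for a look.

Request:
move_arm(
  motion=[
    {"dx": 0, "dy": 0, "dz": 10, "ax": 0, "ay": 0, "az": 0, "claw": -1},
    {"dx": 0, "dy": 0, "dz": 20, "ax": 0, "ay": 0, "az": 0, "claw": -1},
    {"dx": 0, "dy": 0, "dz": 35, "ax": 0, "ay": 0, "az": 0, "claw": -1},
    {"dx": 0, "dy": 0, "dz": 40, "ax": 0, "ay": 0, "az": 0, "claw": -1},
    {"dx": 0, "dy": 0, "dz": 40, "ax": 0, "ay": 0, "az": 0, "claw": -1},
    {"dx": 0, "dy": -10, "dz": 20, "ax": 0, "ay": 0, "az": 0, "claw": -1},
    {"dx": -10, "dy": -40, "dz": 0, "ax": 0, "ay": 0, "az": 0, "claw": -1},
    {"dx": -15, "dy": -45, "dz": 0, "ax": 0, "ay": 0, "az": 0, "claw": -1},
  ],
)

```text
clock: 13.7
eef_pos: [0.4306, -0.1171, 0.1845]
ee_rot: [[-0.241, -0.97, -0.005], [-0.97, 0.241, -0.033], [0.033, -0.003, -0.999]]
ft_force: [0.2, -0.2, -0.4]
width: 0.087
```

Request:
move_arm(
  motion=[
    {"dx": -15, "dy": -45, "dz": 0, "ax": 0, "ay": 0, "az": 0, "claw": -1},
    {"dx": -15, "dy": -45, "dz": 0, "ax": 0, "ay": 0, "az": 0, "claw": -1},
    {"dx": -15, "dy": -45, "dz": 0, "ax": 0, "ay": 0, "az": 0, "claw": -1},
    {"dx": -15, "dy": -45, "dz": 0, "ax": 0, "ay": 0, "az": 0, "claw": -1},
    {"dx": -15, "dy": -45, "dz": 0, "ax": 0, "ay": 0, "az": 0, "claw": -1},
    {"dx": -15, "dy": -45, "dz": 0, "ax": 0, "ay": 0, "az": 0, "claw": -1},
    {"dx": 0, "dy": 0, "dz": 0, "ax": 0, "ay": 0, "az": 0, "claw": -1},
    {"dx": 0, "dy": 0, "dz": 0, "ax": 0, "ay": 0, "az": 0, "claw": -1},
  ],
)

```text
clock: 14.5
eef_pos: [0.339, -0.3876, 0.1829]
ee_rot: [[-0.247, -0.969, -0.009], [-0.968, 0.247, -0.033], [0.034, 0.0, -0.999]]
ft_force: [-1.3, -0.2, 0.2]
width: 0.087
```

```bash
python3 look.py 15; python3 - <<'E'
from h import *
t=cv2.imread("pics/s15.png");z(t,230,120,110,130,4,"s15z.png")
t=cv2.imread("pics/t15.png");z(t,160,125,220,145,3,"t15z.png");z(t,205,175,100,75,7,"t15y.png")
E
```

```text
[ 0.3399 -0.3862  0.183 ] 14.6 0.0870388237200667 [ 0.6137 -0.1033  0.4353] [0.1415 0.0591 0.0123]
[ 0.3521 -0.3377  0.2123] [378.233  244.6886] [339.3358 101.6424]
```

View pics/s15z.png

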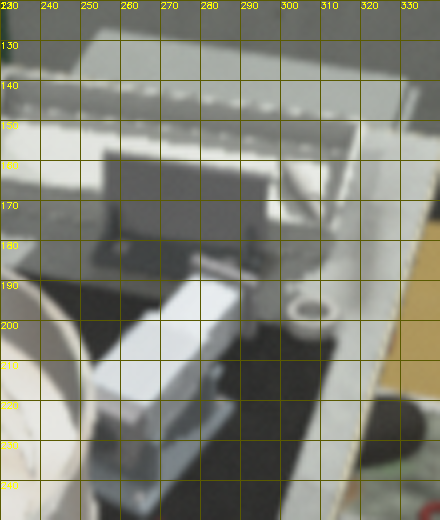

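View pics/t15z.png

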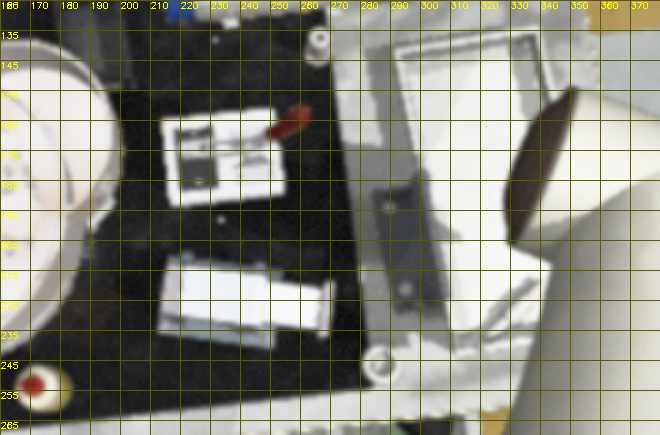

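View pics/t15y.png

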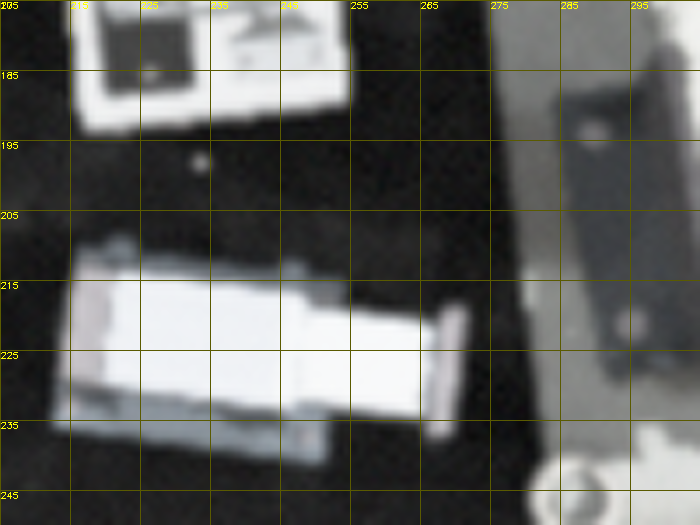

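```bash
python3 -c "
from station import robot
print(robot.finish_job())"
```

```text
the job is handed in; nothing more can be done
None
```

The job is done and handed in at about 14.6 s of the 51 s allowed. The shaft is in the catch tray, and the empty magazine is back in its cradle with the mouth pointing the same way.

I gripped the magazine at 60 N, lifted it and tipped it about 50° mouth-down over the tray. The first stroke stopped just short of the bar. After a slow touch to find contact, three taps commanded at about 0.2 m/s freed the shaft.

**Last checks:**
- **Shaft:** the pictures show it lying flat on the tray floor, and the force reading after the taps fell by roughly its weight.
- **Magazine:** it had slipped about 11 mm and tilted about 2.5° in the grip during tapping, so I corrected for this before lowering it. After release its rim shows within about 1 pixel (roughly 3 mm) of where it started, and it looks level in the side view.
- **Bystanders:** the oil bottle and the ring show within about 1 pixel of their first positions. I judged the long bush only by eye; it looks unmoved.
- **Robot:** the gripper is open and clear of everything, and the force readings were small. The highest I read was about 15 N. I took no reading during the tap impacts themselves.

No check failed.

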